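Sweep kiln spacers through the gate

ROBOT

A 6-joint arm with a two-finger parallel gripper is mounted at the origin on the work surface; the furniture and walls round the work are solid. World frame = base frame: x ahead of the robot, y to its left, z up, the work surface at z = 0. Lengths are in mm, angles in rad, forces in N, time in s.
With the tool pointing down it reaches from about 350 to 925 mm from the base axis. Payload 6.4 kg.
Tool frame: the origin (TCP) lies between the finger pads; the fingertips stand bot.nose_length ahead of it and the grasp point (between the pads) lies 6 mm ahead of it (bot.nose_length is the distance from the TCP to the fingertips, in mm); z points along the fingers, y is the line along which they close (so a half turn about z gives the same grasp; the last joint's range is limited). The gripper opens to 85 mm and grips with 20 to 120 N. Pads are 22 mm wide; open, the fingers measure 114 mm over their backs; the gripper's body (76 mm by 85 mm) begins 54 mm behind the grasp point. The pads swing forward as they close: fully open they stand 13 mm farther back than shut.
Start: joints at [0.978, 0.245, 1.558, -0, 1.339, -0.174], TCP at [264.331, 593.838, 256.29] pointing down, gripper open.
Joint ranges: [-3.13, 3.13], [-1.02, 2.26], [0.13, 2.54], [-0.95, 4.09], [0.21, 2.88], [-2.74, 2.74]. Speed limits (rad/s): [2.57, 2.57, 3.14, 3.14, 3.14, 3.14].

INTERFACE

Orientations are given as a unit quaternion [x, y, z, w].
In Python, from cell import readout, vision, bot gives the robot as it stands. The module is installed in compiled form; this text tells all that it offers.
- The arm moves only by the tool step_arm, never from a script. Its argument "steps" is a list of rows, each a list of 5 numbers: the shift along the tool's x, y, z in cm, then the turn about the tool's z in degrees, then the opening in per cent of the stroke, from 0 (shut) to 100 (fully open). A call has 1 to 8 rows; each row shifts and turns the commanded pose from where the row before left it, along the tool's axes as they then stand; what a row does not reach is not made up. A row lasts 1/12 s, in which the tool goes at most 41.7 mm and 7.16 degrees, less where a joint would pass 70% of its speed; a pose out of reach is approached as far as the arm can. A call with a gripper value outside its range is refused whole. The fingers move at their own pace and stop on an object; "grip_force" is the grip in N (left out, the last holds). Time passes only in rows, so rows that do not move let the fingers close. It gives the time, the measured TCP pose, the force, the opening and the grip force at its end, in the units of the state.
- readout.get_state(): the state, without advancing time (a new reading comes with each control period).
- vision.grab_frame(name): name is "scene" or "top" or "wrist"; returns the picture (400x640x3 uint8, red, green, blue); there is no depth.
- vision.get_calibration(name): a dict with "vertical_fov" (degrees; the focal length in pixels is half the picture's height over the tangent of half this angle, whatever the lens; pixels are square), "cx", "cy" (the principal point, pixels), "extrinsics" (4x4, takes a point from camera to world coordinates); the wrist camera has in their place "T_tool_cam" (4x4, takes a point from camera to tool coordinates, whose origin is the TCP and whose axes are the flange's). Camera axes: x right, y up, looking along -z (the intrinsics and any distortion apply to the point x, -y, -z); pixel columns grow to the right and rows downward; lengths in mm; the calibration is good to about 2 mm. A picture is of the moment at which its call begins: read the wrist's pose just before it. get_calibration takes no time and is no camera call.
- bot.close_job(): hands the job in; it is judged then, once.
The state is a dict: "clock": time; "joints": joint angles; "dq": joint speeds; "joint_torque": joint torques, N m; "position": TCP position; "orientation": TCP orientation; "ft_force": force on the tool from outside, world axes, zero at the start; "wrist_torque": the same for the moment, N m; "gripper_width": opening from 0.0 (shut) to 1.0 (fully open); "grasp_force": force on a finger pad.
Only numpy, scipy, OpenCV 4.12 (cv2) and the standard library are available. Lean on these libraries where they do the work, as an engineer would, in place of code of your own. Each camera call takes 0.05 s, during which the arm holds its last target. There are 200 camera calls.

TASK

Push the three round kiln spacers across the deck of the wooden sorting tray with the fingertips and through the gap in its fence, one at a time, so that all three drop into the slot behind. Do not lift them, and leave the two three-armed stilts lying where they are.

Things in the scene. Friction and masses are not known exactly. Their poses are not given: they have to be found in the camera images.
- tray: Wooden sorting tray, fixed, turned up to 0.22 rad. Origin at table height under the middle of the gate; x from the deck through the gate to the slot (away from the robot), y left along the fence, z up. Level deck 86 mm above the table, x -200 to 0, y -140 to 140 mm; the edge towards the robot is open, the left and right edges have lips 8 mm wide, 9 mm high.
- gate (a point): Middle of the gate at deck height (tray frame 0, 0, 86 mm): a gap 48 mm wide (y -24 to 24) in a fence along the deck's far edge, 6 mm thick (x -6 to 0) and 18 mm high above the deck. At x = 0 the deck ends in a sheer edge; a spacer tips into the slot by itself once its centre is past it, so the fingers need not pass the gate.
- slot (a point): Middle of the floor of the slot, an open trough right behind the fence: tray frame x 0 to 70, y -134 to 134 mm, floor 80 mm below the deck (6 mm above the table). Its far wall, x 70 to 76, stands 18 mm above deck level.
- disc_0: Plain white fired-clay kiln spacer: a round disc 36 mm in diameter and 14 mm thick with a shallow dimple in its upper face, 20 to 45 g, lying flat and loose on the tray's deck, at least 50 mm before the fence. Origin at its centre (7 mm above the deck while it lies flat).
- disc_1: Plain white fired-clay kiln spacer: a round disc 36 mm in diameter and 14 mm thick with a shallow dimple in its upper face, 20 to 45 g, lying flat and loose on the tray's deck, at least 50 mm before the fence. Origin at its centre (7 mm above the deck while it lies flat).
- disc_2: Plain white fired-clay kiln spacer: a round disc 36 mm in diameter and 14 mm thick with a shallow dimple in its upper face, 20 to 45 g, lying flat and loose on the tray's deck, at least 50 mm before the fence. Origin at its centre (7 mm above the deck while it lies flat).
- stilt_0: White fired-clay kiln stilt: a three-armed star, arms reaching 22 mm from the middle, 12 mm thick, about 30 g, lying loose on the deck close before the fence and well to the left (+y) side of the gate. Origin at its centre. Stays where it lies.
- stilt_1: White fired-clay kiln stilt: a three-armed star, arms reaching 22 mm from the middle, 12 mm thick, about 30 g, lying loose on the deck close before the fence and well to the right (-y) side of the gate. Origin at its centre. Stays where it lies.
Mind the look-alikes: they are no part of the job. What is shaped like the disc_2 but black is not meant.

How it is judged (in metres and radians):
On the way, in this order (a step that is already met when the one before it is completed fails the run):
1. a first spacer lies in the slot (((x of disc_0 in the frame of tray between 0 and 0.07 m and y of disc_0 in the frame of tray between -0.134 and 0.134 m and z of disc_0 in the frame of tray below 0.082 m) or (x of disc_1 in the frame of tray between 0 and 0.07 m and y of disc_1 in the frame of tray between -0.134 and 0.134 m and z of disc_1 in the frame of tray below 0.082 m) or (x of disc_2 in the frame of tray between 0 and 0.07 m and y of disc_2 in the frame of tray between -0.134 and 0.134 m and z of disc_2 in the frame of tray below 0.082 m))), for 0.2 s.
2. a second spacer lies in the slot (((x of disc_0 in the frame of tray between 0 and 0.07 m and y of disc_0 in the frame of tray between -0.134 and 0.134 m and z of each of disc_0, disc_1 in the frame of tray below 0.082 m and x of disc_1 in the frame of tray between 0 and 0.07 m and y of disc_1 in the frame of tray between -0.134 and 0.134 m) or (x of disc_0 in the frame of tray between 0 and 0.07 m and y of disc_0 in the frame of tray between -0.134 and 0.134 m and z of each of disc_0, disc_2 in the frame of tray below 0.082 m and x of disc_2 in the frame of tray between 0 and 0.07 m and y of disc_2 in the frame of tray between -0.134 and 0.134 m) or (x of disc_1 in the frame of tray between 0 and 0.07 m and y of disc_1 in the frame of tray between -0.134 and 0.134 m and z of each of disc_1, disc_2 in the frame of tray below 0.082 m and x of disc_2 in the frame of tray between 0 and 0.07 m and y of disc_2 in the frame of tray between -0.134 and 0.134 m))), for 0.2 s.
3. the third spacer lies in the slot (x of disc_0 in the frame of tray between 0 and 0.07 m and y of disc_0 in the frame of tray between -0.134 and 0.134 m and z of each of disc_0, disc_1, disc_2 in the frame of tray below 0.082 m and x of disc_1 in the frame of tray between 0 and 0.07 m and y of disc_1 in the frame of tray between -0.134 and 0.134 m and x of disc_2 in the frame of tray between 0 and 0.07 m and y of disc_2 in the frame of tray between -0.134 and 0.134 m), for 0.2 s.
At the end, for the whole second after the job is handed in: All three round spacers are at rest inside the slot (centres within its walls and at least 4 mm below deck level), and both stilts are within 20 mm of where they lay (all of step 3 and linear speed of each of disc_0, disc_1, disc_2 below 0.02 m/s and distance of each of stilt_0, stilt_1 from where it was at the start of the episode below 0.02 m); the robot touches nothing.
It fails at once if a spacer is lifted: its centre rises more than 20 mm above the deck (7 mm when lying flat), so it can only pass by the gate (z of any of disc_0, disc_1, disc_2 in the frame of tray above 0.106 m).
It fails at once if a spacer is pushed off the tray elsewhere: off the deck's open or side edges (x of any of disc_0, disc_1, disc_2 in the frame of tray below -0.205 m or y of any of disc_0, disc_1, disc_2 in the frame of tray above 0.145 m or y of any of disc_0, disc_1, disc_2 in the frame of tray below -0.145 m).
It fails at once if a stilt is moved by more than 20 mm (distance of any of stilt_0, stilt_1 from where it was at the start of the episode above 0.02 m).
It also fails if it takes over 64 s, if anything falls off the work surface, if the arm or the gripper's body presses on something with over 40 N, if the wrist force passes 120 N, or if a joint passes its speed limit or range.

## Working session

There is one attempt and no reset: what is moved stays moved. The work goes in short steps, Python scripts to look and compute and a tool call to move; the robot and the scene stay as the last step left them, time stands still between calls to the robot, and variables do not carry over. Pictures are saved under pics/ and viewed, at most 10 in all, crops included, and the job is handed in when it is done.

Besides the shell and the picture viewer there is one more tool, called by a JSON object that holds its "name" and its "arguments", one argument or row to a line. step_arm: Moves the arm, as the interface text tells. Its arguments: {"type":"object","properties":{"steps":{"type":"array"},"grip_force":{"type":"number"}},"required":["steps"]}

```bash
mkdir -p pics; python3 - <<'E'
from cell import readout, vision, bot
import cv2,numpy as np
print(bot.nose_length, readout.get_state())
for n in ("top","scene"):
    c=vision.get_calibration(n); print(n,c)
    im=vision.grab_frame(n); cv2.imwrite(f"pics/{n}0.png",im[...,::-1])
print(vision.get_calibration("wrist"))
E
```

```text
25.0 {'clock': 0.0, 'joints': array([ 9.77885742e-01,  2.45817247e-01,  1.55904017e+00, -3.17033125e-05,
        1.33867786e+00, -1.74104863e-01]), 'dq': array([-1.60367370e-04,  6.80357716e-04,  3.79676921e-04,  1.36273180e-04,
        4.11292775e-05,  1.22694183e-03]), 'joint_torque': array([-1.52206726e-04, -4.29511857e+01, -3.26130223e+01, -1.71545539e-04,
        5.36704130e-03,  4.09139005e-06]), 'position': array([264.04606391, 593.38685363, 255.16417929]), 'orientation': array([ 2.07872162e-01,  9.78155520e-01, -9.06520425e-04, -3.49136976e-04]), 'ft_force': array([-0.44238125,  0.58964847, -0.17825978]), 'wrist_torque': array([-0.01883033, -0.0778908 ,  0.06348698]), 'grasp_force': 0.0, 'gripper_width': 1.0003335146224281}
top {'vertical_fov': 50.91163075839699, 'cx': 316.05896204277883, 'cy': 196.86489042617555, 'extrinsics': array([[-2.00026973e-02,  9.96493441e-01, -8.12447736e-02,
         4.69204012e+02],
       [-9.99751475e-01, -2.07355735e-02, -8.18682595e-03,
        -4.24452069e+01],
       [-9.84277534e-03,  8.10608237e-02,  9.96660555e-01,
         9.52703231e+02
[... 282 characters left out ...]

       [-6.77627705e-01,  4.23732908e-01, -6.01058330e-01,
        -5.61683848e+02],
       [ 1.12007574e-04,  8.17375400e-01,  5.76105410e-01,
         5.86622086e+02],
       [ 0.00000000e+00,  0.00000000e+00,  0.00000000e+00,
         1.00000000e+00]])}
{'vertical_fov': 62.32307126580888, 'cx': 317.6423335266969, 'cy': 203.11483251100924, 'T_tool_cam': array([[-5.27958027e-04,  9.59503805e-01,  2.81695172e-01,
         7.08444348e+01],
       [ 9.99999584e-01,  7.16281050e-04, -5.65563780e-04,
         4.16533611e-02],
       [-7.44433512e-04,  2.81694756e-01, -9.59503783e-01,
        -1.18381238e+02],
       [ 0.00000000e+00,  0.00000000e+00,  0.00000000e+00,
         1.00000000e+00]])}
```

View pics/top0.png

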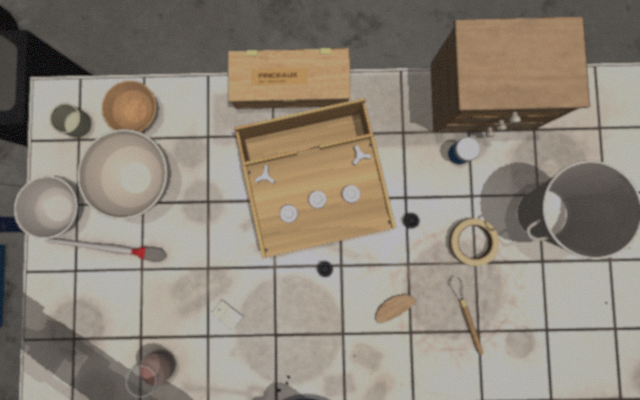

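View pics/scene0.png

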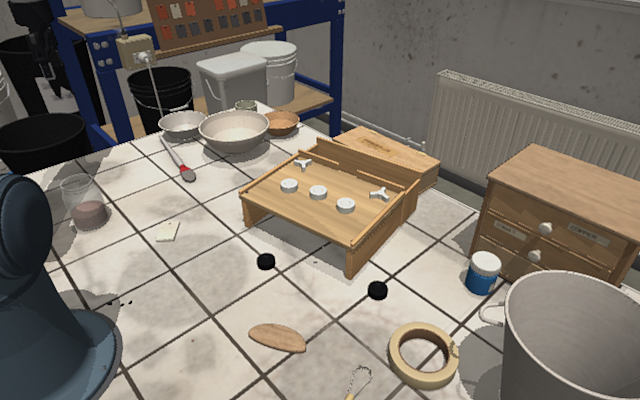

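The top view shows three white discs at (289,213), (318,199) and (351,193). The stilts are at (264,174) and (361,155), and the gate is near (303,150). The black discs at (411,220) and (325,269) lie on the table, so they are look-alikes and not meant. Next I'll confirm this in an enlarged crop and measure.

```bash
cat > h.py <<'E'
import numpy as np,cv2
from cell import readout, vision, bot
from scipy.spatial.transform import Rotation as R
def ray(name,uv,z,T=None):
    c=vision.get_calibration(name); f=200/np.tan(np.radians(c["vertical_fov"]/2))
    T=c["extrinsics"] if T is None else T
    d=T[:3,:3]@np.array([(uv[0]-c["cx"])/f,-(uv[1]-c["cy"])/f,-1]); o=T[:3,3]
    return (o+d*(z-o[2])/d[2])[:2]
def white(im,a=40,smax=40,vmin=170):
    h=cv2.cvtColor(im,cv2.COLOR_RGB2HSV)
    m=((h[...,1]<smax)&(h[...,2]>vmin)).astype(np.uint8)
    n,l,s,ct=cv2.connectedComponentsWithStats(m)
    return [(ct[i].round(1),s[i,:]) for i in range(1,n) if s[i,4]>a]
E
python3 - <<'E'
from h import *
for n,b in (("top",(235,95,400,260)),("scene",(235,130,430,280))):
    im=vision.grab_frame(n)
    for c,s in white(im,40,60,150):
        if b[0]<c[0]<b[2] and b[1]<c[1]<b[3] and s[4]<900: print(n,c,s, ray(n,c,100).round(1),ray(n,c,98).round(1))
    if n=="top": cv2.imwrite("pics/t1.png",cv2.resize(im[95:260,230:400,::-1],None,fx=3.5,fy=3.5,interpolation=cv2.INTER_CUBIC))
E
```

```text
top [281.3 113.7] [275 111  19   7  71] [713.   33.1] [713.6  33.3]
top [360.1 154.8] [354 145  17  20 130] [ 623.4 -127.5] [ 623.7 -127.7]
top [264.8 175.5] [255 165  20  19 145] [584.8  68.6] [585.   68.9]
top [351.1 193.4] [343 185  17  18 249] [ 544.3 -106.9] [ 544.5 -107.1]
top [317.2 199.2] [309 191  18  18 257] [533.9 -37.7] [534.  -37.7]
top [288.3 213.3] [280 205  18  18 266] [506.4  21.6] [506.5  21.8]
scene [302.7 161.9] [294 159  18   9  74] [583.7  66.4] [585.8  69. ]
scene [288.7 182.9] [280 178  18  11 144] [507.3  21.7] [509.2  24.1]
scene [317.8 189.8] [309 185  18  11 152] [534.8 -37.8] [536.7 -35.6]
scene [380.  192.4] [370 187  19  12  93] [ 620.3 -129.1] [ 622.6 -127.3]
scene [345.5 202.6] [337 197  18  12 170] [ 544.9 -106.5] [ 546.9 -104.6]
```

View pics/t1.png

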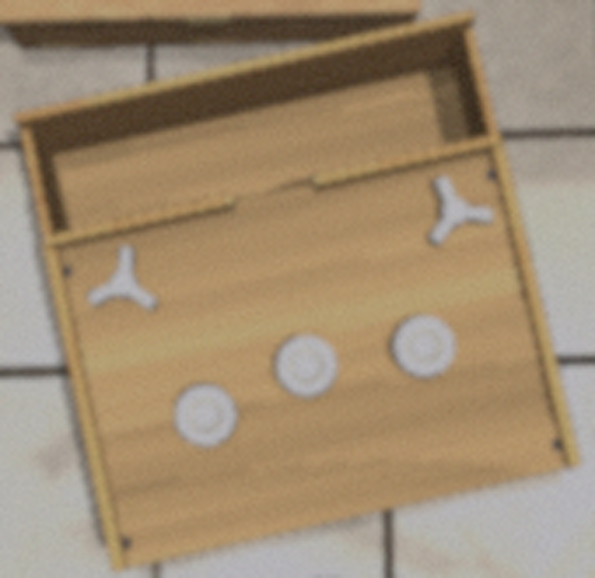

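```bash
python3 - <<'E'
from h import *
P=lambda u,v:((u+.5)/3.5-.5+230,(v+.5)/3.5-.5+95)
r=lambda u,v,z:ray("top",P(u,v),z)
FL,FR=r(118,566,95),r(576,463,95)
BL,BR=r(50,241,104),r(497,145,104)
G1,G2=r(235,203,104),r(314,183,104)
TL,TR=r(18,117,104),r(471,16,104)
for n,a in dict(FL=FL,FR=FR,BL=BL,BR=BR,G1=G1,G2=G2,TL=TL,TR=TR).items(): print(n,a.round(1))
for a,b in((FL,FR),(BL,BR),(G1,G2),(TL,TR)):
    d=a-b; print("ang",np.arctan2(-d[0],d[1]).round(3),"len",np.linalg.norm(d).round(1),"mid",((a+b)/2).round(1))
for a,b in ((FL,BL),(FR,BR),(FL,TL),(FR,TR)):
    d=b-a; print("ang",np.arctan2(d[1],d[0]).round(3),np.linalg.norm(d).round(1))
E
```

```text
FL [420.4  73.9]
FR [ 474.5 -193. ]
BL [609.8 110.5]
BR [ 660.9 -151.8]
G1 [629.9   2.1]
G2 [640.8 -44.3]
TL [683.9 128.9]
TR [ 738.4 -138.9]
ang 0.2 len 272.3 mid [447.4 -59.6]
ang 0.192 len 267.3 mid [635.4 -20.6]
ang 0.229 len 47.6 mid [635.3 -21.1]
ang 0.201 len 273.3 mid [711.2  -5. ]
ang 0.191 193.0
ang 0.218 190.9
ang 0.206 269.2
ang 0.202 269.4
```

Two views agree on the discs to 1 mm. The tray origin is at about (640,-20) with yaw 0.201. I'll push the middle disc first, with two slightly open fingertips as a cradle. First move: turn the tool so that its -x points along the push.

{"name": "step_arm", "arguments": {
  "steps": [
    [0,0,0,-7.1,22],
    [0,0,0,-7.1,22],
    [0,0,0,-7.1,22],
    [0,0,0,-7.1,22],
    [0,0,0,-7.1,22]
  ],
  "grip_force": 20
}}

```text
clock: 0.62
position: [264.2, 593.7, 255.9]
orientation: [-0.103, 0.995, -0.0, -0.0]
ft_force: [-0.7, 0.9, -0.1]
gripper_width: 0.302
grasp_force: 0.0
```

```bash
cat >> h.py <<'E'
O=np.array([640.,-20.]); yaw=0.201
ex=np.array([np.cos(yaw),np.sin(yaw)]); ey=np.array([-ex[1],ex[0]])
def t2w(x,y): return O+x*ex+y*ey
def w2t(p): d=np.array(p[:2])-O; return np.array([d@ex,d@ey]).round(1)
def pose():
    s=readout.get_state(); M=R.from_quat(s["orientation"]).as_matrix()
    return s,M
def status():
    s,M=pose(); print("t",round(s["clock"],2),"pos",s["position"].round(1),"tray",w2t(s["position"]),"push heading in tray deg",np.degrees((np.arctan2(-M[1,0],-M[0,0])-yaw)).round(2),"tilt",M[:,2].round(3),"F",s["ft_force"].round(1),"w",round(s["gripper_width"],3))
def to(x,y,z):
    s,M=pose(); d=M.T@(np.r_[t2w(x,y),z]-s["position"])/10; print("to",(x,y,z),"tool cm",d.round(2),"rows",(np.linalg.norm(d)/4.1).round(1))
E
python3 -c "
from h import *
status(); to(-150,4,255)"
```

```text
t 0.62 pos [264.2 593.7 255.9] tray [-245.7  676.4] push heading in tray deg 0.34 tilt [-0.    -0.001 -1.   ] F [-0.7  0.9 -0.1] w 0.302
to (-150, 4, 255) tool cm [ -9.17 -67.29   0.12] rows 16.6
```

{"name": "step_arm", "arguments": {
  "steps": [
    [-0.5,-3.7,0,0,22],
    [-0.5,-3.7,0,0,22],
    [-0.5,-3.7,0,0,22],
    [-0.5,-3.7,0,0,22],
    [-0.5,-3.7,0,0,22],
    [-0.5,-3.7,0,0,22],
    [-0.5,-3.7,0,0,22],
    [-0.5,-3.7,0,0,22]
  ]
}}

```text
clock: 1.28
position: [362.6, 310.1, 256.2]
orientation: [-0.1, 0.995, 0.0, 0.0]
ft_force: [0.8, 0.1, -0.6]
gripper_width: 0.217
grasp_force: 0.0
```

{"name": "step_arm", "arguments": {
  "steps": [
    [-0.5,-3.7,0,0,22],
    [-0.5,-3.7,0,0,22],
    [-0.5,-3.7,0,0,22],
    [-0.5,-3.7,0,0,22],
    [-0.5,-3.7,0,0,22],
    [-0.5,-3.7,0,0,22],
    [-0.5,-3.7,0,0,22],
    [-0.5,-3.7,0,0,22]
  ]
}}

```text
clock: 1.95
position: [460.9, 27.8, 256.4]
orientation: [-0.1, 0.995, -0.0, 0.0]
ft_force: [0.1, 0.6, -0.9]
gripper_width: 0.221
grasp_force: 0.0
```

```bash
python3 -c "
from h import *
status(); to(-150,4,170)
s,M=pose(); im=vision.grab_frame('wrist'); T=np.eye(4);T[:3,:3]=M;T[:3,3]=s['position'];T=T@vision.get_calibration('wrist')['T_tool_cam']
cv2.imwrite('pics/w1.png',im[...,::-1])
for c,a in white(im,300,60,150): print(c,a[2:],w2t(ray('wrist',c,99,T)))
"
```

```text
t 1.95 pos [460.9  27.8 256.4] tray [-165.9   82.6] push heading in tray deg -0.03 tilt [ 0.001  0.    -1.   ] F [ 0.1  0.6 -0.9] w 0.221
to (-150, 4, 170) tool cm [-1.59 -7.86  8.64] rows 2.9
[37.8 23.2] [  75   54 3361] [-296.4 -127.1]
[239.9  42.9] [  300   114 23875] [-282.8   23.3]
[424.4  56.6] [  144   129 11105] [-273.   164.5]
[628.4   7. ] [ 26  17 341] [-306.8  312.4]
[595.7 105.6] [  125   157 11787] [-236.8  304.8]
[151.8 117.8] [  425   140 25836] [-227.7  -51.5]
[569.1 267. ] [  183   246 23673] [-94.1 314. ]
[ 35.4 241.9] [  76  117 6837] [-119.6 -171.7]
[428.9 207.5] [  54   41 1049] [-151.6  179.4]
[293.1 239.6] [ 39  36 795] [-121.6   60.2]
[149.  253.8] [  46   36 1228] [-107.8  -71.2]
[226.7 257.5] [  45   36 1260] [-104.    -0.8]
[397.4 285.9] [ 51  33 807] [-74.7 157.1]
[478.5 292.4] [  84   55 2533] [-67.7 234.1]
[ 65.8 326. ] [ 36  69 613] [ -31.  -163.5]
[123.1 320.4] [ 46  29 520] [ -37.3 -106.6]
[325.5 324.2] [ 31  34 530] [-32.7  89.8]
```

View pics/w1.png

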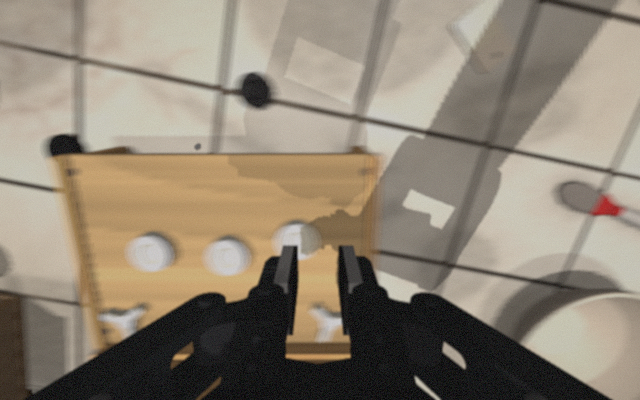

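The wrist view is taken in motion. It shows the three discs at (151,253), (227,257) and (295,240), the stilts at the bottom and the deck front edge at row 155. Next I'll position behind the middle disc and re-measure at rest.

{"name": "step_arm", "arguments": {
  "steps": [
    [-0.4,-2.0,2.0,0,22],
    [-0.4,-2.0,2.0,0,22],
    [-0.4,-2.0,2.0,0,22],
    [-0.4,-1.9,2.0,0,22],
    [0,0,0,0,22],
    [0,0,0,0,22],
    [0,0,0,0,22]
  ]
}}

```text
clock: 2.58
position: [492.4, -44.1, 176.9]
orientation: [-0.1, 0.995, 0.0, 0.0]
ft_force: [0.6, -0.2, 0.9]
gripper_width: 0.22
grasp_force: 0.0
```

```bash
python3 -c "
from h import *
status(); to(-148,3.8,116)
s,M=pose(); im=vision.grab_frame('wrist'); T=np.eye(4);T[:3,:3]=M;T[:3,3]=s['position'];T=T@vision.get_calibration('wrist')['T_tool_cam']
cv2.imwrite('pics/w2.png',im[...,::-1])
for c,a in white(im,300,60,150): print(c,a[2:],w2t(ray('wrist',c,99,T)))
im=vision.grab_frame('top')
cv2.imwrite('pics/t2.png',cv2.resize(im[95:260,230:400,::-1],None,fx=3.5,fy=3.5,interpolation=cv2.INTER_CUBIC))
"
```

```text
t 2.58 pos [492.4 -44.1 176.9] tray [-149.5    5.8] push heading in tray deg -0.0 tilt [ 0.001  0.    -1.   ] F [ 0.6 -0.2  0.9] w 0.22
to (-148, 3.8, 116) tool cm [-0.15 -0.2   6.09] rows 1.5
[76.6  5.6] [ 79  18 738] [-271.1 -121.2]
[217.7  20.6] [ 187   58 7220] [-264.   -47.6]
[402.3  37.9] [  196    97 13113] [-255.5   51.2]
[516.   40.3] [ 111  102 5106] [-254.3  112.7]
[46.1 93.2] [  104   189 15563] [-227.3 -147.4]
[190.6  92.7] [  178   116 16405] [-227.6  -66. ]
[363.1 114.1] [ 178   75 9263] [-215.9   31.6]
[469.6 117.5] [ 25  30 341] [-213.9   92.9]
[565.5 213.1] [ 104  145 6495] [-156.1  160.2]
[613.9 234.2] [  75  157 6703] [-141.9  194. ]
[ 49.7 256.4] [  100   148 12118] [-126.7 -168.5]
[414.  266.4] [  54   49 1879] [-119.4   68.7]
[210.3 278. ] [  54   44 1693] [-111.   -65.7]
[316.5 287.5] [  41   47 1542] [-103.8    4.7]
[527.8 311. ] [  48   67 1943] [-85.6 149.3]
[584.7 333. ] [ 107  101 6137] [-67.8 192.3]
[ 78.6 341. ] [ 51  33 676] [ -61.5 -163.1]
```

View pics/w2.png

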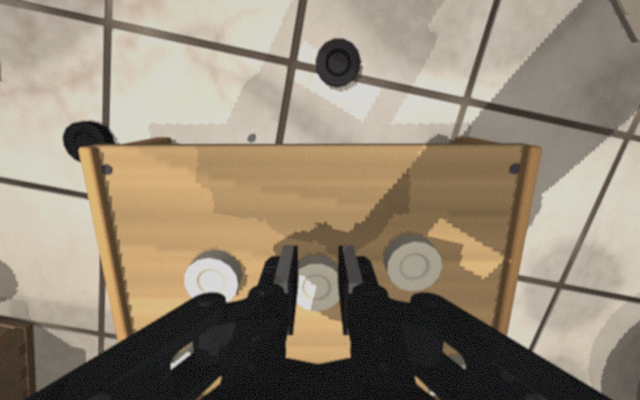

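At rest the wrist view agrees with the top view to 2 mm (discs at y -66, 4.7 and 68.7), and the middle disc lies straight ahead of the fingers. I'll descend now.

{"name": "step_arm", "arguments": {
  "steps": [
    [0,-0.1,2.0,0,22],
    [0,-0.1,2.0,0,22],
    [0,0,1.2,0,22],
    [0,0,0.7,0,22],
    [0,0,0,0,22],
    [0,0,0,0,22]
  ]
}}

```text
clock: 3.18
position: [493.1, -46.2, 118.1]
orientation: [-0.101, 0.995, -0.0, 0.001]
ft_force: [-0.2, 1.0, 0.9]
gripper_width: 0.219
grasp_force: 0.0
```

{"name": "step_arm", "arguments": {
  "steps": [
    [-0.6,0,0,0,22],
    [-0.7,0,0,0,22],
    [-0.7,0,0,0,22],
    [-0.7,0,0,0,22],
    [-0.7,0,0,0,22],
    [-0.7,0,0,0,22],
    [-0.7,-0.1,0,0,22],
    [-0.7,-0.1,0,0,22]
  ]
}}

```text
clock: 3.85
position: [547.6, -37.3, 117.2]
orientation: [-0.1, 0.995, 0.0, -0.0]
ft_force: [-0.7, -1.3, 1.4]
gripper_width: 0.219
grasp_force: 0.5
```

```bash
python3 -c "
from h import *
status(); to(-21,1,118)
im=vision.grab_frame('scene')
for c,a in white(im,40,60,130):
  if 235<c[0]<430 and 130<c[1]<280 and a[4]<900: print(c,a[2:],w2t(ray('scene',c,100)))
cv2.imwrite('pics/s2.png',cv2.resize(im[110:290,220:440,::-1],None,fx=3,fy=3,interpolation=cv2.INTER_CUBIC))
"
```

```text
t 3.85 pos [547.6 -37.3 117.2] tray [-94.    1.4] push heading in tray deg -0.0 tilt [-0.  0. -1.] F [-0.7 -1.3  1.4] w 0.219
to (-21, 1, 118) tool cm [-7.3  -0.04 -0.08] rows 1.8
[387.6 130.9] [ 83  40 229] [208.1  15.6]
[288.3 182.7] [ 18  10 128] [-121.6   68.5]
[379.6 193.8] [ 19  15 138] [ -45.8 -104.7]
[345.6 204.8] [ 18  17 235] [-116.3  -69.8]
```

View pics/s2.png

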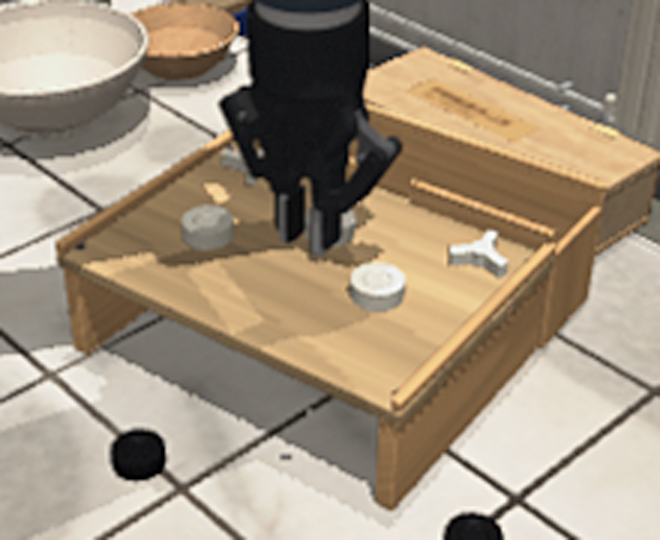

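The scene view shows the disc cradled ahead of the fingers and nothing else touched. I'll continue to the gate.

{"name": "step_arm", "arguments": {
  "steps": [
    [-0.7,0,0,0,22],
    [-0.7,0,0,0,22],
    [-0.7,0,0,0,22],
    [-0.7,0,0,0,22],
    [-0.7,0,0,0,22],
    [-0.7,0,0,0,22],
    [-0.7,0,0,0,22],
    [-0.7,0,0,0,22]
  ]
}}

```text
clock: 4.57
position: [602.5, -26.2, 117.3]
orientation: [-0.1, 0.995, -0.0, 0.0]
ft_force: [-0.2, -0.3, 0.7]
gripper_width: 0.215
grasp_force: 0.2
```

{"name": "step_arm", "arguments": {
  "steps": [
    [-0.6,0,0,0,22],
    [-0.5,0,0,0,22],
    [-0.4,0,0,0,22],
    [-0.3,0,0,0,22],
    [0,0,0,0,22],
    [0,0,0,0,22],
    [0,0,0,0,22]
  ]
}}

```text
clock: 5.15
position: [619.2, -22.7, 117.2]
orientation: [-0.1, 0.995, 0.0, -0.0]
ft_force: [0.4, 0.4, -0.4]
gripper_width: 0.218
grasp_force: 0.0
```

```bash
python3 -c "
from h import *
status()
im=vision.grab_frame('scene')
for c,a in white(im,40,60,130):
  if 235<c[0]<430 and 130<c[1]<280 and a[4]<900: print(c,a[2:],w2t(ray('scene',c,100)))
im=vision.grab_frame('top')
for c,a in white(im,20,70,130):
  if 235<c[0]<400 and 95<c[1]<260 and a[4]<900: print('top',c,a[2:],w2t(ray('top',c,100)),w2t(ray('top',c,20)))
"
```

```text
t 5.15 pos [619.2 -22.7 117.2] tray [-20.9   1.5] push heading in tray deg -0.02 tilt [-0.  0. -1.] F [ 0.4  0.4 -0.4] w 0.218
[392.7 133.2] [ 58  27 149] [204.3  -0.8]
[302.7 161.9] [18  9 67] [-37.9  95.9]
[288.8 184.8] [ 18  15 201] [-127.    62.7]
[379.6 193.8] [ 19  15 138] [ -45.8 -104.7]
[345.6 204.7] [ 18  17 239] [-116.   -69.7]
top [304. 126.] [ 52  23 609] [46.4 -2.8] [66.9 -4.2]
top [359.6 155. ] [ 19  20 173] [ -37.9 -100.9] [ -25.4 -111.5]
top [252.1 171.6] [ 11  14 103] [-22.8 121.6] [ -8.8 131.9]
top [327.5 186.9] [ 12  16 139] [-87.6 -22.1] [-79.7 -25.4]
top [350.6 193.4] [ 20  18 280] [-110.9  -65.1] [-105.2  -72.3]
top [327.5 253. ] [ 27  24 508] [-218.1    7.5] [-222.4    7. ]
```

The contact force is back to zero at the gate. I'll back off, lift clear, turn to a 42° heading for the right disc and check that the first one dropped.

{"name": "step_arm", "arguments": {
  "steps": [
    [1.0,0,0,0,22],
    [2.0,0,-2.0,0,22],
    [2.0,0,-2.0,-7,22],
    [0,0,-2.0,-7,22],
    [0,0,0,-7,22],
    [0,0,0,-7,22],
    [0,0,0,-7,22],
    [0,0,0,-7,22]
  ]
}}

```text
clock: 5.92
position: [571.3, -29.1, 177.5]
orientation: [-0.447, 0.894, -0.002, -0.002]
ft_force: [-0.9, -0.9, 0.4]
gripper_width: 0.216
grasp_force: 0.0
```

```bash
python3 -c "
from h import *
status(); to(-142,-94,177)
im=vision.grab_frame('scene')
for c,a in white(im,40,60,130):
  if 235<c[0]<430 and 130<c[1]<280 and a[4]<900: print(c,a[2:],w2t(ray('scene',c,100)))
"
```

```text
t 5.92 pos [571.3 -29.1 177.5] tray [-69.2   4.8] push heading in tray deg 41.63 tilt [-0.001 -0.006 -1.   ] F [-0.9 -0.9  0.4] w 0.216
to (-142, -94, 177) tool cm [12.01 -2.55  0.12] rows 3.0
[393.  133.3] [ 58  27 146] [204.3  -1.7]
[301.5 163. ] [18 13 95] [-43.3  95.1]
[288.5 185. ] [ 18  15 189] [-127.9   62.7]
[379.6 193.7] [ 19  15 137] [ -45.5 -104.5]
[345.6 204.9] [ 18  16 228] [-116.6  -70. ]
```

{"name": "step_arm", "arguments": {
  "steps": [
    [3.0,-0.6,0,0,22],
    [3.0,-0.6,0,0,22],
    [3.0,-0.7,0,0,22],
    [3.0,-0.6,0,0,22],
    [0,0,0,0,22],
    [0,0,0,0,22]
  ]
}}

```text
clock: 6.47
position: [531.2, -90.5, 178.1]
orientation: [-0.413, 0.91, -0.026, -0.023]
ft_force: [-0.0, 1.3, -1.1]
gripper_width: 0.219
grasp_force: 0.0
```

```bash
python3 -c "
from h import *
status(); to(-142,-94,117)
im=vision.grab_frame('top')
for c,a in white(im,20,70,130):
  if 235<c[0]<400 and 95<c[1]<260 and a[4]<900: print('top',c,a[2:],w2t(ray('top',c,100)),w2t(ray('top',c,20)))
cv2.imwrite('pics/t3.png',cv2.resize(im[95:260,230:400,::-1],None,fx=3.5,fy=3.5,interpolation=cv2.INTER_CUBIC))
"
```

```text
t 6.47 pos [531.2 -90.5 178.1] tray [-120.7  -47.3] push heading in tray deg 37.22 tilt [-0.019 -0.067 -0.998] F [-0.   1.3 -1.1] w 0.219
to (-142, -94, 117) tool cm [ 4.13 -2.23  6.45] rows 1.9
top [289.2 111. ] [ 46  11 242] [84.1 20.3] [108.1  21. ]
top [303.9 140.3] [ 16  17 185] [17.2  3.9] [35.   3.1]
top [360.1 150.8] [17 12 70] [ -29.7 -103.9] [ -16.3 -114.8]
top [264.4 175.6] [ 20  18 149] [-36.4  98.7] [-23.7 106.8]
top [345.1 178.6] [ 58  29 611] [-78.9 -61. ] [-70.1 -67.8]
top [281.5 231.5] [12 12 82] [-155.6   88.8] [-154.   96.]
```

View pics/t3.png

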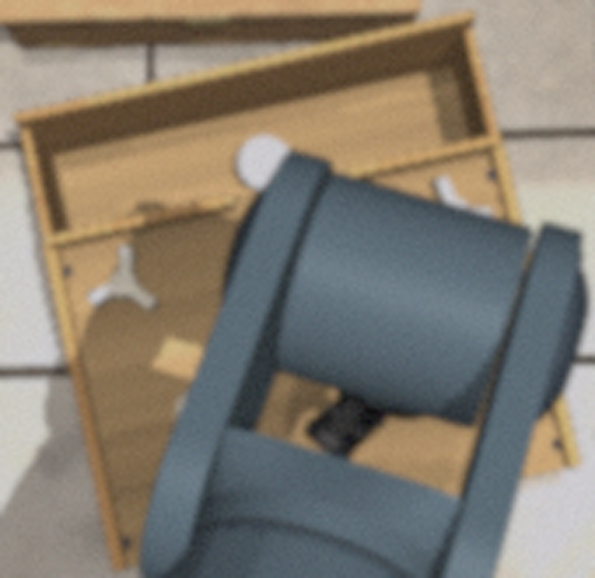

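Disc 1 lies in the slot, at px (304,140). The arm has stalled and tilted short of its target, so I'll check the joints.

```bash
python3 -c "
from h import *
s=readout.get_state(); print(s['joints'].round(3), s['wrist_torque'].round(2))"
```

```text
[-0.348  0.078  1.898 -0.076  1.161 -2.742] [ 0.03  0.05 -0.01]
```

Joint 6 is at its limit (-2.74). I'll take the half-turn-equivalent pose, pushing along tool +x, by rotating +180°.

{"name": "step_arm", "arguments": {
  "steps": [
    [0,0,0,7,22],
    [0,0,0,7,22],
    [0,0,0,7,22],
    [0,0,0,7,22],
    [0,0,0,7,22],
    [0,0,0,7,22],
    [0,0,0,7,22],
    [0,0,0,7,22]
  ]
}}

```text
clock: 7.18
position: [531.9, -89.5, 178.0]
orientation: [0.065, 0.997, -0.034, -0.007]
ft_force: [0.4, -0.9, 0.0]
gripper_width: 0.218
grasp_force: 0.0
```

{"name": "step_arm", "arguments": {
  "steps": [
    [0,0,0,7,22],
    [0,0,0,7,22],
    [0,0,0,7,22],
    [0,0,0,7,22],
    [0,0,0,7,22],
    [0,0,0,7,22],
    [0,0,0,7,22],
    [0,0,0,7,22]
  ]
}}

```text
clock: 7.85
position: [531.9, -89.5, 178.0]
orientation: [0.525, 0.85, -0.034, 0.009]
ft_force: [-0.9, 0.7, 0.5]
gripper_width: 0.216
grasp_force: 0.0
```

{"name": "step_arm", "arguments": {
  "steps": [
    [0,0,0,7,22],
    [0,0,0,7,22],
    [0,0,0,7,22],
    [0,0,0,7,22],
    [0,0,0,7,22],
    [0,0,0,7,22],
    [0,0,0,7,22],
    [0,0,0,7,22]
  ]
}}

```text
clock: 8.52
position: [531.9, -89.5, 178.0]
orientation: [0.863, 0.504, -0.025, 0.024]
ft_force: [0.2, 0.0, 0.7]
gripper_width: 0.221
grasp_force: 0.0
```

```bash
sed -i 's/-M\[1,0\],-M\[0,0\]/M[1,0],M[0,0]/' h.py; python3 -c "
from h import *
status(); to(-142,-94,177); print(readout.get_state()['joints'].round(2))"
```

```text
t 8.52 pos [531.9 -89.5 178. ] tray [-119.8  -46.5] push heading in tray deg 49.03 tilt [-0.019 -0.067 -0.998] F [0.2 0.  0.7] w 0.221
to (-142, -94, 177) tool cm [-5.02  1.43  0.47] rows 1.3
[-0.35  0.08  1.9  -0.08  1.16  0.2 ]
```

The tool keeps a 4° tilt from the limit. That is harmless, but I'll compute targets for the fingertip point from here on.

{"name": "step_arm", "arguments": {
  "steps": [
    [0,0,0,7,22]
  ]
}}

```text
clock: 8.6
position: [531.9, -89.5, 178.0]
orientation: [0.892, 0.45, -0.024, 0.025]
ft_force: [-0.1, -0.6, -0.1]
gripper_width: 0.224
grasp_force: 0.0
```

```bash
cat >> h.py <<'E'
def to(x,y,z):
    s,M=pose(); tip=s["position"]+25*M[:,2]; d=M.T@(np.r_[t2w(x,y),z]-tip)/10
    print("tip",w2t(tip),tip[2].round(1),"to",(x,y,z),"tool cm",d.round(2),"rows",(np.linalg.norm(d)/4.1).round(1))
E
python3 -c "
from h import *
status(); to(-142,-94,150)"
```

```text
t 8.6 pos [531.9 -89.5 178. ] tray [-119.8  -46.5] push heading in tray deg 42.01 tilt [-0.019 -0.067 -0.998] F [-0.1 -0.6 -0.1] w 0.224
tip [-120.6  -48. ] 153.1 to (-142, -94, 150) tool cm [-4.63  1.97  0.66] rows 1.2
```

{"name": "step_arm", "arguments": {
  "steps": [
    [-2.3,1.0,0,0,22],
    [-2.3,1.0,0,0,22],
    [0,0,0,0,22],
    [0,0,0,0,22]
  ]
}}

```text
clock: 8.93
position: [520.8, -139.3, 181.7]
orientation: [0.891, 0.452, -0.024, 0.026]
ft_force: [0.0, -0.3, -0.5]
gripper_width: 0.222
grasp_force: 0.0
```

```bash
python3 -c "
from h import *
status(); to(-142,-94,94); print(readout.get_state()['joints'].round(2))
im=vision.grab_frame('scene')
for c,a in white(im,40,60,130):
  if 235<c[0]<430 and 130<c[1]<280 and a[4]<900: print(c,a[2:],w2t(ray('scene',c,100)))
"
```

```text
t 8.93 pos [ 520.8 -139.3  181.7] tray [-140.6  -93.1] push heading in tray deg 42.23 tilt [-0.019 -0.067 -0.998] F [ 0.  -0.3 -0.5] w 0.222
tip [-141.4  -94.6] 156.8 to (-142, -94, 94) tool cm [ 0.41 -0.24  6.26] rows 1.5
[-0.44  0.07  1.9  -0.07  1.16  0.22]
[403.4 137.6] [ 52  26 156] [198.7 -33.4]
[302.5 162.8] [ 18  13 116] [-41.3  93.9]
[288.6 183. ] [ 18  11 141] [-122.1   67.3]
[379.6 193.8] [ 19  15 139] [ -45.8 -104.7]
[345.5 204.3] [ 18  16 185] [-115.1  -68.8]
```

{"name": "step_arm", "arguments": {
  "steps": [
    [0.1,-0.1,2.0,0,22],
    [0.1,-0.1,2.0,0,22],
    [0.1,0,1.3,0,22],
    [0,0,0.9,0,22],
    [0,0,0,0,22],
    [0,0,0,0,22]
  ]
}}

```text
clock: 9.48
position: [519.6, -139.0, 119.3]
orientation: [0.891, 0.453, -0.024, 0.025]
ft_force: [-0.8, 0.1, 0.3]
gripper_width: 0.22
grasp_force: 0.0
```

```bash
python3 -c "
from h import *
status(); to(-57,-18,94)
im=vision.grab_frame('scene')
for c,a in white(im,40,60,130):
  if 235<c[0]<430 and 130<c[1]<280 and a[4]<900: print(c,a[2:],w2t(ray('scene',c,100)))
"
```

```text
t 9.48 pos [ 519.6 -139.   119.3] tray [-141.8  -92.6] push heading in tray deg 42.34 tilt [-0.02  -0.067 -0.998] F [-0.8  0.1  0.3] w 0.22
tip [-142.6  -94.1] 94.4 to (-57, -18, 94) tool cm [11.43  0.16 -0.71] rows 2.8
[402.1 137.1] [ 54  27 172] [199.3 -29.6]
[302.5 162.9] [ 18  13 119] [-41.6  93.6]
[288.8 183.3] [ 18  10 136] [-122.7   66.3]
[381.7 193.9] [ 15  15 109] [ -43.6 -108.3]
[348.2 203.1] [ 9 15 82] [-108.7  -70.9]
```

{"name": "step_arm", "arguments": {
  "steps": [
    [0.7,0,-0.05,0,22],
    [0.7,0,-0.04,0,22],
    [0.7,0,-0.05,0,22],
    [0.7,0,-0.04,0,22],
    [0.7,0,-0.05,0,22],
    [0.7,0,-0.04,0,22],
    [0.7,0,-0.05,0,22],
    [0.7,0,-0.04,0,22]
  ]
}}

```text
clock: 10.2
position: [552.9, -93.7, 119.4]
orientation: [0.891, 0.453, -0.024, 0.026]
ft_force: [0.0, -0.5, 1.8]
gripper_width: 0.218
grasp_force: 0.7
```

{"name": "step_arm", "arguments": {
  "steps": [
    [0.7,0,-0.05,0,22],
    [0.7,0,-0.04,0,22],
    [0.7,0,-0.05,0,22],
    [0.7,0,-0.04,0,22],
    [0.7,0,-0.05,0,22],
    [0.7,0,-0.04,0,22],
    [0.7,0,-0.05,0,22],
    [0.6,0,-0.04,0,22]
  ]
}}

```text
clock: 10.87
position: [585.4, -49.2, 119.3]
orientation: [0.891, 0.453, -0.024, 0.026]
ft_force: [-0.1, -0.8, 0.9]
gripper_width: 0.22
grasp_force: 0.7
```

{"name": "step_arm", "arguments": {
  "steps": [
    [0,0,0,0,22],
    [-1.0,0,0,0,22],
    [-1.0,0,0,0,22],
    [-0.5,0,0,7,22],
    [0,0,0,7,22],
    [0,0,0,7,22],
    [0,0,0,7,22]
  ]
}}

```text
clock: 11.45
position: [569.3, -71.1, 120.9]
orientation: [0.975, 0.22, -0.017, 0.031]
ft_force: [0.9, -0.4, -0.2]
gripper_width: 0.226
grasp_force: 0.0
```

```bash
python3 -c "
from h import *
status(); to(-80,0,96)
for n in ('scene','top'):
  im=vision.grab_frame(n)
  for c,a in white(im,30,60,130):
    p=w2t(ray(n,c,100))
    if -200<p[0]<70 and abs(p[1])<140 and a[4]<900: print(n,c,a[2:],p)
  cv2.imwrite(f'pics/{n}4.png',cv2.resize(im[95:285,220:440,::-1],None,fx=3,fy=3,interpolation=cv2.INTER_CUBIC))
"
```

```text
t 11.45 pos [569.3 -71.1 120.9] tray [-79.5 -35.9] push heading in tray deg 13.83 tilt [-0.02  -0.067 -0.998] F [ 0.9 -0.4 -0.2] w 0.226
tip [-80.3 -37.5] 95.9 to (-80, 0, 96) tool cm [ 0.93 -3.62 -0.24] rows 0.9
scene [302.7 162.8] [18 13 75] [-41.   93.5]
scene [341.9 176.1] [ 8 10 48] [-35.5  -7.6]
scene [288.4 183.5] [ 18  15 151] [-123.8   66.5]
scene [379.6 193.8] [ 19  15 138] [ -45.8 -104.7]
top [327.2 156.6] [ 52  21 516] [-26.5 -35.4]
top [264.6 175.5] [ 19  18 137] [-36.3  98.2]
top [272.5 202.5] [10 11 68] [-94.   94.1]
top [348.3 220.5] [ 12  15 125] [-163.6  -48.1]
```

View pics/scene4.png

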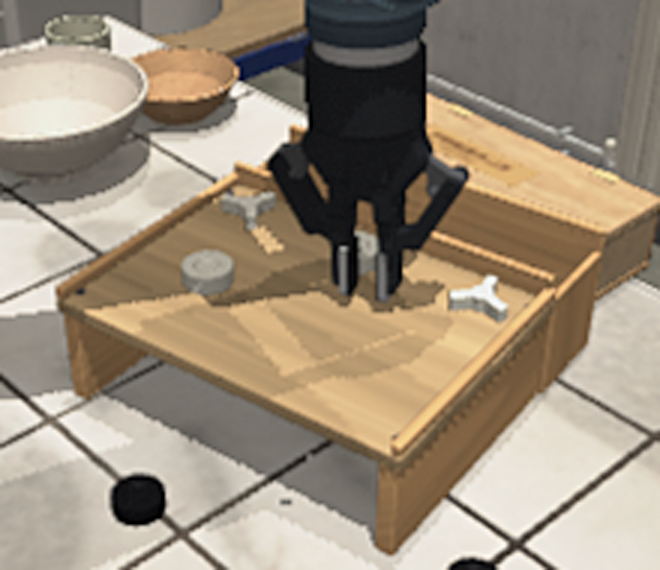

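The scene view shows the disc just ahead of the fingers at about (342,176), close to (-38,0) in the tray frame. The stilts are undisturbed. I'll finish the turn and line up behind it.

{"name": "step_arm", "arguments": {
  "steps": [
    [-0.6,0,0,7,22],
    [0,0,0,7,22],
    [0,-1.2,0,0,22],
    [0,-1.2,0,0,22],
    [0,-1.2,-0.1,0,22],
    [0,0,0,0,22],
    [0,0,0,0,22]
  ]
}}

```text
clock: 12.13
position: [557.1, -36.2, 119.9]
orientation: [0.994, 0.105, -0.013, 0.032]
ft_force: [-0.5, -0.6, 0.0]
gripper_width: 0.216
grasp_force: 0.0
```

```bash
python3 -c "
from h import *
status(); to(-86,0,94); to(-20,1,94)
im=vision.grab_frame('scene')
for n in ('scene','top'):
  im=vision.grab_frame(n)
  for c,a in white(im,30,60,130):
    p=w2t(ray(n,c,100))
    if -200<p[0]<70 and abs(p[1])<140 and a[4]<900: print(n,c,a[2:],p)
"
```

```text
t 12.13 pos [557.1 -36.2 119.9] tray [-84.4   0.7] push heading in tray deg 0.48 tilt [-0.02  -0.067 -0.998] F [-0.5 -0.6  0. ] w 0.216
tip [-85.2  -0.8] 95.0 to (-86, 0, 94) tool cm [-0.07 -0.09  0.1 ] rows 0.0
tip [-85.2  -0.8] 95.0 to (-20, 1, 94) tool cm [ 6.52 -0.12 -0.13] rows 1.6
scene [300.7 162.7] [12  8 46] [-43.3  97.4]
scene [341.7 178.9] [10 14 90] [-44.8 -13.2]
scene [289.  184.8] [ 16  15 154] [-126.8   62.4]
scene [379.6 193.8] [ 19  15 138] [ -45.8 -104.7]
top [305.5 137.5] [ 17   9 105] [22.2 -0.6]
top [359.5 155. ] [ 19  20 159] [ -37.9 -100.7]
top [303.2 166. ] [ 51  17 406] [-34.6  16.9]
top [324.5 228.6] [10 13 97] [-168.9    2.6]
```

{"name": "step_arm", "arguments": {
  "steps": [
    [0.7,0,0,0,22],
    [0.7,0,0,0,22],
    [0.7,0,0,0,22],
    [0.7,0,-0.1,0,22],
    [0.7,0,0,0,22],
    [0.7,-0.1,0,0,22],
    [0.7,0,0,0,22],
    [0.6,0,0,0,22]
  ]
}}

```text
clock: 12.95
position: [611.8, -24.8, 119.1]
orientation: [0.994, 0.103, -0.013, 0.032]
ft_force: [0.0, -0.2, 0.4]
gripper_width: 0.219
grasp_force: 0.5
```

{"name": "step_arm", "arguments": {
  "steps": [
    [0.5,0,0,0,22],
    [0.3,0,0,0,22],
    [0.2,0,0,0,22],
    [0,0,0,0,22],
    [0,0,0,0,22],
    [0,0,0,0,22]
  ]
}}

```text
clock: 13.45
position: [620.6, -23.0, 118.7]
orientation: [0.994, 0.103, -0.013, 0.032]
ft_force: [0.7, 0.7, -0.8]
gripper_width: 0.212
grasp_force: 0.0
```

```bash
python3 -c "
from h import *
status()"
```

```text
t 13.45 pos [620.6 -23.  118.7] tray [-19.6   0.9] push heading in tray deg 0.27 tilt [-0.02  -0.067 -0.998] F [ 0.7  0.7 -0.8] w 0.212
```

Disc 2 appears to be through. I'll retreat up and turn to -38.5° for the left disc.

{"name": "step_arm", "arguments": {
  "steps": [
    [-1.5,0,0,0,22],
    [-2.0,0,-2.0,0,22],
    [-2.0,0,-2.0,7,22],
    [0,0,-2.0,7,22],
    [0,0,0,7,22],
    [0,0,0,7,22],
    [0,0,0,7,22],
    [0,0,0,3.8,22]
  ]
}}

```text
clock: 14.12
position: [568.0, -30.2, 180.7]
orientation: [0.971, -0.236, -0.001, 0.035]
ft_force: [-0.8, 0.3, -0.2]
gripper_width: 0.216
grasp_force: 0.0
```

```bash
python3 -c "
from h import *
status(); to(-155,94,152); print(readout.get_state()['joints'].round(2))"
```

```text
t 14.12 pos [568.  -30.2 180.7] tray [-72.6   4.4] push heading in tray deg -38.75 tilt [-0.019 -0.067 -0.998] F [-0.8  0.3 -0.2] w 0.216
tip [-73.4   2.8] 155.8 to (-155, 94, 152) tool cm [-12.07  -2.02   0.07] rows 3.0
[-0.22  0.15  1.82 -0.08  1.18  1.85]
```

{"name": "step_arm", "arguments": {
  "steps": [
    [-3.0,-0.5,0,0,22],
    [-3.0,-0.5,0,0,22],
    [-3.0,-0.5,0,0,22],
    [-3.0,-0.5,0,0,22],
    [0,0,0,0,22],
    [0,0,0,0,22]
  ]
}}

```text
clock: 14.62
position: [469.2, 42.6, 177.4]
orientation: [0.972, -0.232, -0.002, 0.035]
ft_force: [-0.1, 0.2, -0.1]
gripper_width: 0.219
grasp_force: 0.0
```

```bash
python3 -c "
from h import *
status(); to(-155,94,94)
for n in ('scene','top'):
  im=vision.grab_frame(n)
  for c,a in white(im,30,60,130):
    p=w2t(ray(n,c,100))
    if -200<p[0]<70 and abs(p[1])<140 and a[4]<900: print(n,c,a[2:],p,w2t(ray(n,c,20)))
cv2.imwrite('pics/t5.png',cv2.resize(im[95:260,230:400,::-1],None,fx=3.5,fy=3.5,interpolation=cv2.INTER_CUBIC))
"
```

```text
t 14.62 pos [469.2  42.6 177.4] tray [-154.8   95.5] push heading in tray deg -38.36 tilt [-0.019 -0.067 -0.998] F [-0.1  0.2 -0.1] w 0.219
tip [-155.7   93.9] 152.5 to (-155, 94, 94) tool cm [-0.03 -0.45  5.83] rows 1.4
scene [302.3 162.8] [ 18  13 109] [-41.5  94.2] [ 62.3 178.1]
scene [288.8 184.7] [ 18  15 198] [-126.7   63. ] [-36.8 141.6]
scene [379.6 193.7] [ 19  15 135] [ -45.5 -104.5] [ 57.8 -53.4]
top [305.5 141.9] [ 19  18 257] [13.2  1.4] [30.6  0.4]
top [359.6 154.9] [ 18  20 156] [ -37.7 -101. ] [ -25.1 -111.6]
top [264.8 175.5] [ 20  19 153] [-36.4  97.8] [-23.7 105.9]
top [294.3 211.1] [ 7 13 52] [-120.9   54.6] [-116.1   58.6]
```

View pics/t5.png

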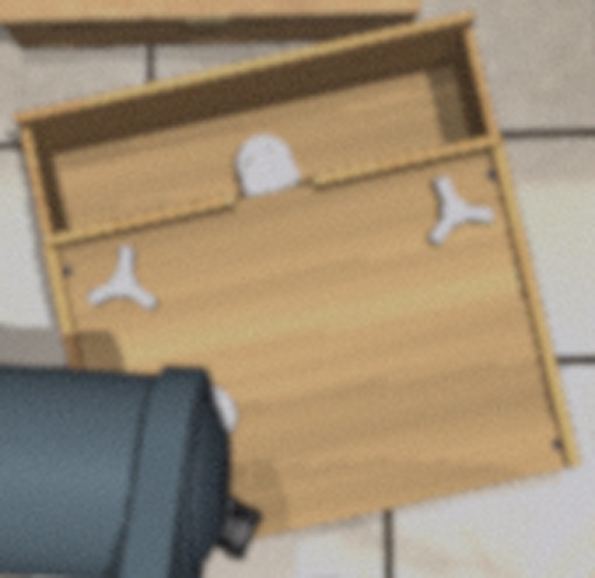

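The deck now holds only the left disc. Two discs lie in the slot behind the gate (crop 265,165), and both stilts are unmoved. Next I'll descend and push the third.

{"name": "step_arm", "arguments": {
  "steps": [
    [0,-0.2,2.0,0,22],
    [0,-0.2,2.0,0,22],
    [0,0,1.2,0,22],
    [0,0,0.6,0,22],
    [0,0,0,0,22],
    [0,0,0,0,22]
  ]
}}

```text
clock: 15.22
position: [471.7, 41.1, 119.8]
orientation: [0.972, -0.233, -0.002, 0.035]
ft_force: [0.7, -0.9, 0.2]
gripper_width: 0.219
grasp_force: 0.0
```

```bash
python3 -c "
from h import *
status(); to(-58,16,94.5)"
```

```text
t 15.22 pos [471.7  41.1 119.8] tray [-152.7   93.5] push heading in tray deg -38.49 tilt [-0.019 -0.067 -0.998] F [ 0.7 -0.9  0.2] w 0.219
tip [-153.5   92. ] 94.8 to (-58, 16, 94.5) tool cm [ 1.22e+01 -1.00e-02  2.00e-01] rows 3.0
```

{"name": "step_arm", "arguments": {
  "steps": [
    [0.7,0,0,0,22],
    [0.7,0,0,0,22],
    [0.7,0,0,0,22],
    [0.7,0,0.1,0,22],
    [0.7,0,0,0,22],
    [0.7,0,0,0,22],
    [0.7,0,0,0,22],
    [0.7,0,0,0,22]
  ]
}}

```text
clock: 15.88
position: [521.5, 15.8, 119.1]
orientation: [0.972, -0.233, -0.002, 0.035]
ft_force: [-0.1, 0.5, 0.4]
gripper_width: 0.218
grasp_force: 0.3
```

{"name": "step_arm", "arguments": {
  "steps": [
    [0.8,0,0,0,22],
    [0.8,0,0,0,22],
    [0.8,0,0,0,22],
    [0.8,0,0.1,0,22],
    [0.8,0,0,0,22],
    [0.8,0,0,0,22],
    [0.8,0,0,0,22],
    [0.8,0,0,0,22]
  ]
}}

```text
clock: 16.55
position: [578.6, -13.2, 118.9]
orientation: [0.972, -0.233, -0.002, 0.035]
ft_force: [-0.1, 0.1, -0.7]
gripper_width: 0.222
grasp_force: 0.1
```

{"name": "step_arm", "arguments": {
  "steps": [
    [0,0,0,0,22],
    [-1.0,0,0,0,22],
    [-1.0,0,0,0,22],
    [-0.5,0,0,-7,22],
    [0,0,0,-7,22],
    [0,0,0,-7,22],
    [0,0,0,-7,22],
    [0,0,0,0,22]
  ]
}}

```text
clock: 17.22
position: [554.2, -0.7, 118.4]
orientation: [0.999, 0.01, -0.011, 0.033]
ft_force: [0.2, 0.1, -0.1]
gripper_width: 0.218
grasp_force: 0.0
```

```bash
python3 -c "
from h import *
status(); to(-86,1,95)
for n in ('scene','top'):
  im=vision.grab_frame(n)
  for c,a in white(im,20,60,130):
    p=w2t(ray(n,c,100))
    if -200<p[0]<70 and abs(p[1])<140 and a[4]<900: print(n,c,a,p)
"
```

```text
t 17.22 pos [554.2  -0.7 118.4] tray [-80.2  36. ] push heading in tray deg -10.36 tilt [-0.021 -0.067 -0.998] F [ 0.2  0.1 -0.1] w 0.218
tip [-81.1  34.5] 93.5 to (-86, 1, 95) tool cm [0.12 3.38 0.07] rows 0.8
scene [338.5 177.6] [330 171  18  15 188] [-44.6  -5. ]
scene [379.6 193.8] [370 187  19  15 138] [ -45.8 -104.7]
top [305.3 140. ] [297 133  19  14 194] [17.2  1. ]
top [359.6 154.8] [353 145  18  20 157] [ -37.5 -101. ]
top [278.8 169.1] [251 163  51  14 276] [-29.8  67.1]
top [299.9 230.1] [295 225  10  11  71] [-161.    51.8]
```

{"name": "step_arm", "arguments": {
  "steps": [
    [-0.5,0,0,-5.3,22],
    [0,0,0,-5.2,22],
    [0,1.1,0,0,22],
    [0,1.1,0,0,22],
    [0,1.2,0,0,22],
    [0,0,0,0,22],
    [0,0,0,0,22]
  ]
}}

```text
clock: 17.9
position: [557.7, -36.0, 121.0]
orientation: [0.994, 0.099, -0.013, 0.032]
ft_force: [0.0, 0.4, -1.0]
gripper_width: 0.219
grasp_force: 0.0
```

```bash
python3 -c "
from h import *
status(); to(-20,1,94.5)"
```

```text
t 17.9 pos [557.7 -36.  121. ] tray [-83.8   0.7] push heading in tray deg -0.22 tilt [-0.019 -0.067 -0.998] F [ 0.   0.4 -1. ] w 0.219
tip [-84.6  -0.8] 96.1 to (-20, 1, 94.5) tool cm [ 6.46 -0.2  -0.06] rows 1.6
```

{"name": "step_arm", "arguments": {
  "steps": [
    [0.7,0,0.1,0,22],
    [0.7,0,0,0,22],
    [0.7,-0.1,0,0,22],
    [0.7,0,-0.1,0,22],
    [0.7,0,0,0,22],
    [0.7,-0.1,0,0,22],
    [0.7,0,0,0,22],
    [0.6,0,0,0,22]
  ]
}}

```text
clock: 18.57
position: [611.7, -21.7, 118.9]
orientation: [0.994, 0.101, -0.013, 0.033]
ft_force: [-0.3, -0.4, 0.3]
gripper_width: 0.216
grasp_force: 0.4
```

{"name": "step_arm", "arguments": {
  "steps": [
    [0.5,0,0,0,22],
    [0.3,0,0,0,22],
    [0.1,0,0,0,22],
    [0,0,0,0,22],
    [0,0,0,0,22],
    [0,0,0,0,22]
  ]
}}

```text
clock: 19.07
position: [619.5, -20.2, 118.5]
orientation: [0.994, 0.1, -0.013, 0.032]
ft_force: [0.1, -0.0, 0.4]
gripper_width: 0.222
grasp_force: 0.0
```

{"name": "step_arm", "arguments": {
  "steps": [
    [-1.5,0,0,0,22],
    [-2.0,0,-2.0,0,22],
    [-3.0,0,-2.5,0,22],
    [-4,0,-1,0,22],
    [-4,0,-1,0,22],
    [-3.0,0,0,0,22],
    [0,0,0,0,22],
    [0,0,0,0,22]
  ]
}}

```text
clock: 19.73
position: [448.5, -50.7, 189.4]
orientation: [0.994, 0.1, -0.013, 0.033]
ft_force: [-0.5, 0.2, -0.3]
gripper_width: 0.22
grasp_force: 0.0
```

```bash
python3 -c "
from h import *
status()
for n in ('scene','top'):
  im=vision.grab_frame(n)
  for c,a in white(im,20,60,130):
    p=w2t(ray(n,c,100))
    if -200<p[0]<70 and abs(p[1])<140 and a[4]<900: print(n,c,a,p)
cv2.imwrite('pics/t6.png',cv2.resize(im[95:260,230:400,::-1],None,fx=3.5,fy=3.5,interpolation=cv2.INTER_CUBIC))
"
```

```text
t 19.73 pos [448.5 -50.7 189.4] tray [-193.8    8.1] push heading in tray deg -0.1 tilt [-0.019 -0.068 -0.998] F [-0.5  0.2 -0.3] w 0.22
scene [303.3 167.6] [302 165   4   7  21] [-56.3  79.9]
scene [379.6 193.8] [370 187  19  15 139] [ -45.8 -104.7]
top [303.4 136.6] [293 122  23  29 422] [25.   3.2]
top [359.6 154.9] [353 145  18  20 157] [ -37.7 -101. ]
top [264.8 175.5] [255 165  20  19 153] [-36.4  97.8]
```

View pics/t6.png

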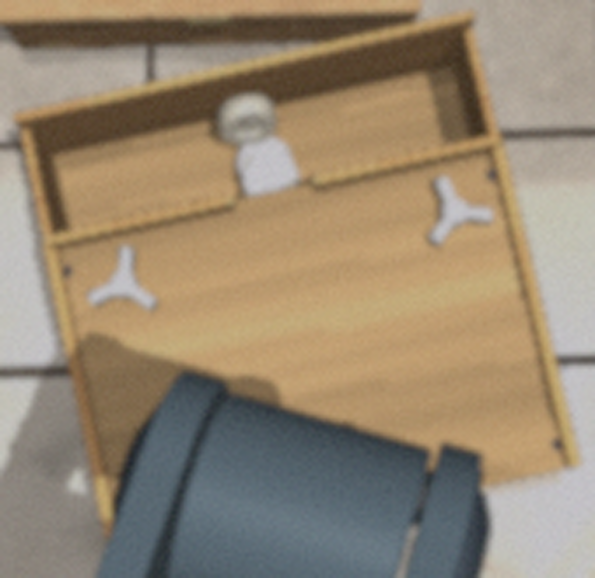

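All three are in the slot, the stilts are unmoved and the robot is clear. I'll check that the discs are at rest, then hand in.

{"name": "step_arm", "arguments": {
  "steps": [
    [0,0,-1,0,22],
    [0,0,0,0,22],
    [0,0,0,0,22],
    [0,0,0,0,22]
  ]
}}

```text
clock: 20.17
position: [450.3, -49.9, 199.3]
orientation: [0.994, 0.101, -0.013, 0.033]
ft_force: [-0.2, -0.2, -0.1]
gripper_width: 0.222
grasp_force: 0.0
```

```bash
python3 -c "
from h import *
im=vision.grab_frame('top')
for c,a in white(im,20,60,130):
    p=w2t(ray('top',c,100))
    if -200<p[0]<70 and abs(p[1])<140 and a[4]<900: print(c,a,p)
print(bot.close_job())"
```

```text
[303.4 136.5] [293 122  23  29 425] [25.2  3.2]
[359.6 154.9] [353 145  18  20 156] [ -37.7 -101. ]
[264.8 175.5] [255 165  20  19 153] [-36.4  97.8]
the job is handed in; nothing more can be done
None
```

I pushed all three spacers through the gate into the slot, where the last views showed them at rest and both stilts unmoved, and handed the job in at about 20 s; no verdict came back.

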